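# Spring the idler roller into its yoke

## Task

Take the black sprung idler roller off its small wooden stand and fit it in the steel yoke on the green mount: press its spring-loaded end into the open channel of the tall cheek to shorten it, lower it past the short cheek, and let the spring push its plain pin into the pocket there, so that it sits fully home and level by itself. Work gently: the castings must never be rammed or loaded beyond about 25 N. Leave the other things on the bench where they are.

Things in the scene. Friction and masses are not known exactly. Their poses are not given: they have to be found in the camera images.
- roller: Idler roller: black rubber drum, 30 mm diameter, 84 mm long, about 0.3 kg, aluminium end caps, a plain pin at the -y end, a sprung plunger at the +y end. Origin at the drum's centre, y along its axis (it may be rolled about y by any angle). Starts in the stand, centre 45 mm above the bench. Grip the drum across its diameter, at the middle of its length.
- pin_tip (a point): Tip of the roller's plain fixed steel pin: 10 mm diameter, greased round nose, standing 12 mm out of the drum's -y end, so the tip is 54 mm from the drum's centre. Axes as the roller.
- plunger_end (a point): Centre of the drum's +y end face, 42 mm from its centre. Out of it stands the steel plunger, 10 mm diameter, greased round nose, 26 mm out when free; it can be pushed in 16 mm and is then solid. Spring: 2.5 N to start, 0.7 N more per mm (9.5 N at 10 mm, 13.7 N at 16 mm). Axes as the roller.
- bracket: Mount, fixed: plywood foot 110 x 200 x 18 mm, green casting to 34 mm high, on it a dark steel yoke with two upright cheeks, short 22 mm and tall 44 mm wide in x. Origin on the bench; y along the seated roller, from short cheek (-y) to tall cheek (+y); z up. The yoke slides along y and is clamped hard up to 15 mm either way of its middle place; where is NOT measured: find it by touch.
- seat (a point): On the mount, 95 mm above its origin, axes as the mount: where the drum's centre ends if the yoke is at its middle place (else shifted along y with the yoke). Seated, the pin is 7 mm deep in the pocket and the plunger 3 mm compressed. For the pin to pass the short cheek the plunger must be compressed 10 mm or more against the tall cheek; it goes solid at 16 mm.
- short_cheek (a point): Centre of the pocket's mouth in the short cheek's inner face, 47 mm to -y of the seat if the yoke is at its middle place (this point does not move with the yoke). Blind pocket 14 mm wide in x, from 6 mm below to 7 mm above this point, 7 mm deep. Cheek 11 mm thick, 22 mm wide (fingers on the drum pass beside it), its top 12 mm above this point.
- tall_cheek (a point): On the tall cheek's back wall at seat height, 65 mm to +y of the seat if the yoke is at its middle place (this point does not move with it). Two lips stand 7 mm in from the wall and leave an upright channel 14 mm wide in x, open at the top and towards the roller; its floor is 5 mm below this point and bears the plunger. Wall and lips reach 40 mm above this point.
- stand: Small wooden stand, fixed: foot 60 x 100 x 10 mm and two V-blocks, 25 mm wide in x, in which the drum lies along the stand's y axis. Origin on the bench under its centre.
- screwdriver: Bystander: screwdriver lying flat; origin on the bench under it.
- jar: Bystander: amber jar, 56 mm diameter, 75 mm high; origin at the centre of its underside.
- sanding_block: Bystander: cork block 65 x 110 x 30 mm; origin at the centre of its underside.
- spare_sleeve: Bystander: bare black rubber sleeve, 30 mm diameter, 84 mm high, no pins, standing upright; origin at the centre of its underside.
- offcut: Bystander: wood offcut 60 x 150 x 25 mm; origin at the centre of its underside.
- disc_stack: Bystander: stack of grey sanding discs, 120 mm diameter, 12 mm high; origin at the centre of its underside.
- wrench: Bystander: open-ended wrench lying flat; origin on the bench under it.
Things that resemble listed ones, but are neither listed nor needed, are in the scene too. Leave any purple look-alike of the roller alone.

How it is judged (in metres and radians):
At the end, for the whole second after the job is handed in: The roller sits in the yoke, plunger to the tall cheek, released: pin tip and plunger-side end face within 4 mm sideways of the seat line and 91.5 to 98 mm above the bench, centre within 18 mm of the mount's middle along the axis, bearing on the yoke (over 1 N), still (under 0.02 m/s) (x of pin_tip in the frame of bracket between -0.004 and 0.004 m and z of pin_tip in the frame of bracket between 0.0915 and 0.098 m and x of plunger_end in the frame of bracket between -0.004 and 0.004 m and z of plunger_end in the frame of bracket between 0.0915 and 0.098 m and y of roller in the frame of bracket between -0.018 and 0.018 m and y of plunger_end in the frame of bracket above 0 m and contact force between roller and bracket above 1 N and linear speed of roller below 0.02 m/s); the robot touches nothing.
It fails at once if the roller loads the mount with more than 28 N (contact force between roller and bracket above 28 N).
It fails at once if the robot pushes on the mount with more than 28 N (contact force between any of the arm, the fingers and bracket above 28 N).
It fails at once if another thing on the bench is moved by more than 30 mm (distance of any of screwdriver, jar, sanding_block, spare_sleeve, offcut, disc_stack, wrench from where it was at the start of the episode above 0.03 m).
It also fails if it takes over 54 s, if anything falls off the work surface, if the arm or the gripper's body presses on something with over 40 N, if the wrist force passes 120 N, or if a joint passes its speed limit or range.

## Robot

A 6-joint arm with a two-finger parallel gripper is mounted at the origin on the work surface. World frame = base frame: x ahead of the robot, y to its left, z up, the work surface at z = 0. Lengths are in mm, angles in degrees, forces in N, time in s.
With the tool pointing down it reaches from about 350 to 850 mm from the base axis. Payload 8.1 kg.
Tool frame: the origin (TCP) lies midway between the tips of the shut fingers; the grasp point (between the pads) lies 19 mm behind it (r.grip_depth is the distance from the TCP to the grasp point, in mm); z points along the fingers, y is the direction in which the jaws open and shut (so a half turn about z gives the same grasp; the last joint's range is limited). The gripper opens to 85 mm and grips with 20 to 120 N. Pads are 22 mm wide; open, the fingers measure 114 mm over their backs; the gripper's body (76 mm by 85 mm) begins 54 mm behind the grasp point. The pads swing forward as they close: fully open they stand 13 mm farther back than shut.
Start: joints at [71.024, 7.471, 85.268, -0, 87.261, -4.893], TCP at [145.977, 581.976, 231.292] pointing down, gripper open.
Joint ranges: [-169.43, 169.43], [-51.17, 129.36], [1.28, 143.12], [-76.62, 256.62], [0, 156.53], [-152.29, 152.29]. Speed limits (degrees/s): [136.94, 136.94, 159.86, 180, 180, 180].

## Interface

Orientations are given as [roll, pitch, yaw] about the fixed x, y, z axes, in that order (R = Rz(yaw) Ry(pitch) Rx(roll)).
In Python, from bench import r, imaging gives the robot as it stands.
- The arm moves only by the shell command python3 -m creep 'ROWS' [FORCE]. ROWS is text: rows parted by semicolons, each of 7 numbers parted by spaces: the shift along the tool's x, y, z in cm, then the turn, a rotation vector about the tool's x, y, z in degrees, then the finger opening in cm, from 0 to 8.54. In form: dx dy dz ax ay az gripper; .... A call has 1 to 20 rows; each row is the pose to reach, as a shift and turn from the pose measured when the call began, along the tool's axes at that moment; what a row does not reach only later rows make up. A row lasts 1/10 s, in which the tool goes at most 50 mm and 8.59 degrees, less where a joint would pass 70% of its speed; a pose out of reach is approached as far as the arm can. A call with a gripper value outside its range is refused whole. The fingers move at their own pace and stop on an object; FORCE is the grip in N (left out, the last holds). Time passes only in rows, so rows that repeat a pose let the fingers close. It gives the time, the measured TCP pose, the force and the opening at its end, in the units of the state.
- r.sense(): the state, without advancing time (a new reading comes with each control period).
- imaging.snapshot(name): name is "scene" or "top"; returns the picture (400x640x3 uint8, red, green, blue); there is no depth.
- imaging.camera_info(name): a dict with "camera_matrix" (3x3 intrinsics, pixels), "R" (3x3) and "t" (3): a world point X has camera coordinates R X + t. Camera axes: x right, y down, z forward; pixel columns grow to the right and rows downward; lengths in mm; the calibration is good to about 2 mm. A picture is of the moment at which its call begins. camera_info takes no time and is no camera call.
- r.hand_in(): hands the job in, once; it reports no verdict.
The state is a dict: "time": time; "joint_pos": joint angles; "qd": joint speeds; "joint_efforts": joint torques, N m; "tool_pos": TCP position; "tcp_rot": TCP orientation; "ft_force": force on the tool from outside, world axes, zero at the start; "wrist_torque": the same for the moment, N m; "finger_gap": finger opening in mm.
Only numpy, scipy, OpenCV 4.12 (cv2) and the standard library are available. Lean on these libraries where they do the work, as an engineer would, in place of code of your own. Each camera call takes 0.05 s, during which the arm holds its last target.

## Working session

There is one attempt and no reset: what is moved stays moved. The work goes in short steps, Python scripts to look and compute and a shell command to move; the robot and the scene stay as the last step left them, time stands still between calls to the robot, and variables do not carry over. Pictures are saved under pics/ and viewed, and the job is handed in when it is done.

```bash
ls; mkdir -p pics; python3 - <<'E'
from bench import r, imaging
import cv2,numpy as np
np.set_printoptions(precision=3,suppress=True)
for n in("scene","top"):
    im=imaging.snapshot(n); cv2.imwrite(f"pics/{n}0.png",im[:,:,::-1]); i=imaging.camera_info(n)
    print(n,i["camera_matrix"],i["R"],i["t"],-np.array(i["R"]).T@i["t"])
print(r.sense(), r.grip_depth)
E
```

```text
pics
scene [[516.459   0.    321.185]
 [  0.    516.459 198.531]
 [  0.      0.      1.   ]] [[-0.776  0.631  0.006]
 [ 0.36   0.45  -0.817]
 [-0.519 -0.631 -0.576]] [ 421.202 -127.457 1651.265] [1229.064  834.279  844.815]
top [[435.62    0.    319.828]
 [  0.    435.62  201.807]
 [  0.      0.      1.   ]] [[-0.009 -1.    -0.01 ]
 [-0.999  0.009 -0.046]
 [ 0.046  0.01  -0.999]] [   9.811  547.942 1209.679] [ 492.065   -7.24  1233.483]
{'time': 0.1, 'joint_pos': array([71.024,  7.51 , 85.323,  0.   , 87.262, -4.894]), 'qd': array([ 0.018,  0.04 , -0.202,  0.012, -0.034,  0.031]), 'joint_efforts': array([  0.002, -57.095, -50.195,  -0.   ,   0.008,  -0.   ]), 'tool_pos': array([145.811, 581.505, 230.361]), 'tcp_rot': array([-179.906,   -0.009,  165.917]), 'ft_force': array([-0.918,  0.022,  0.377]), 'wrist_torque': array([-0.012, -0.006,  0.002]), 'finger_gap': 85.15636938287412} 18.700000000000003
```

View pics/scene0.png

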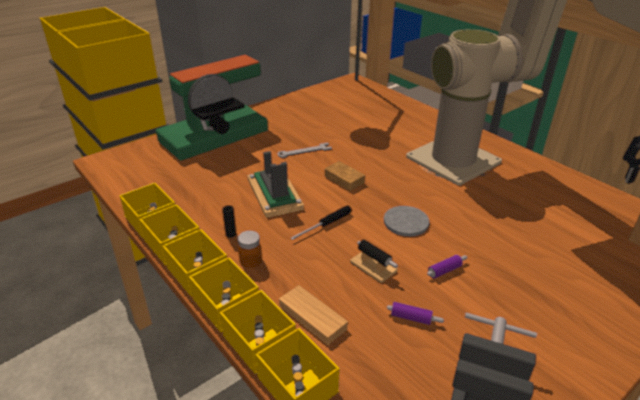

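View pics/top0.png

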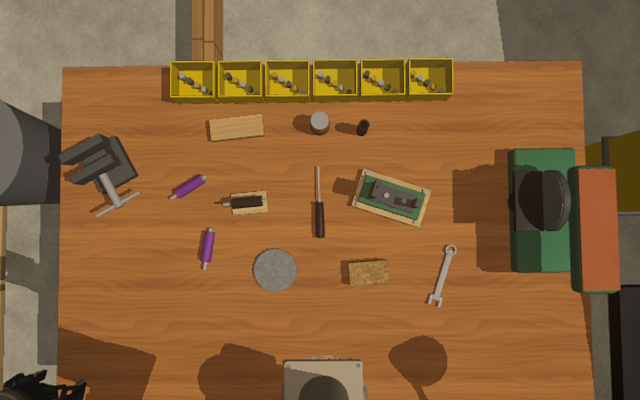

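The scene view shows the black roller in its stand at about (377,252), and the mount at about (275,190). In the top view they are at about (247,202) and (391,197). The candidates are:
- the black drum in the stand at top (247,202);
- the purple look-alikes at (188,187) and (208,248);
- the black upright sleeve at (363,128).

The one in the stand is black with pins, so it fits the description. I'll enlarge it and the mount to confirm.

```bash
python3 - <<'E'
import cv2,numpy as np
t=cv2.imread("pics/top0.png");s=cv2.imread("pics/scene0.png")
R=lambda im,k:cv2.resize(im,None,fx=k,fy=k,interpolation=cv2.INTER_CUBIC)
a=R(t[180:225,210:280],8);b=R(t[160:235,340:440],8)
cv2.imwrite("pics/c1.png",a);cv2.imwrite("pics/c2.png",b)
cv2.imwrite("pics/c3.png",R(s[225:290,340:410],8));cv2.imwrite("pics/c4.png",R(s[145:220,240:310],8))
E
```

```text
(no output)
```

View pics/c1.png

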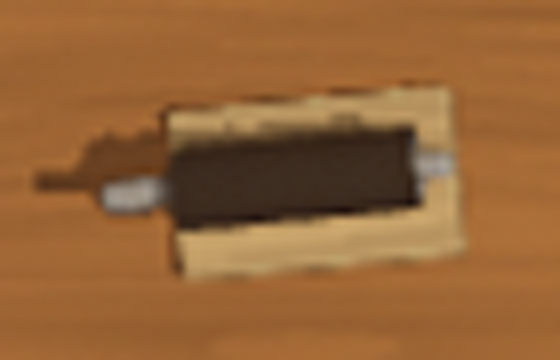

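View pics/c2.png

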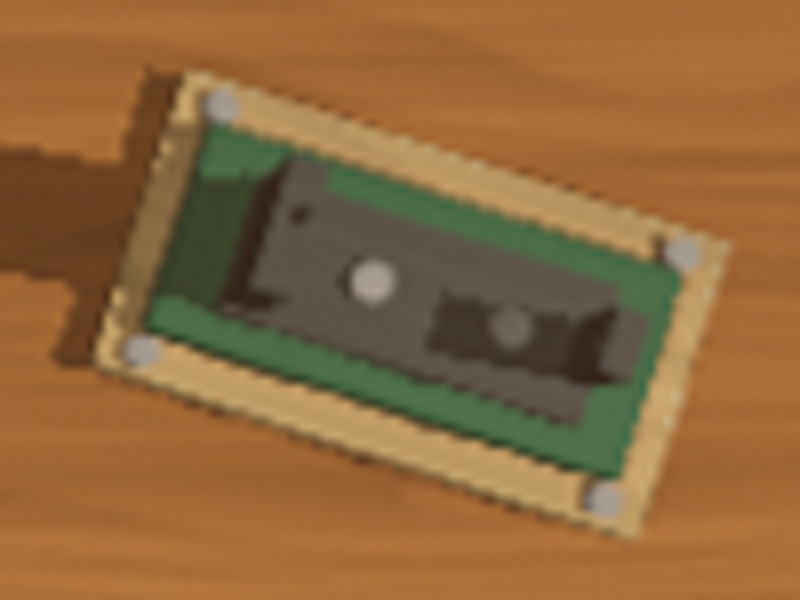

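View pics/c3.png

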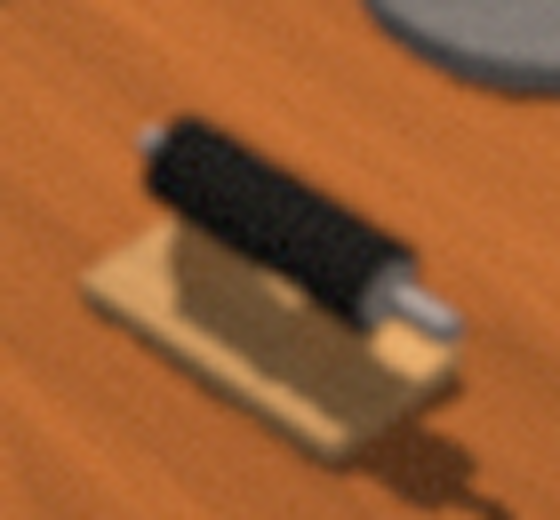

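View pics/c4.png

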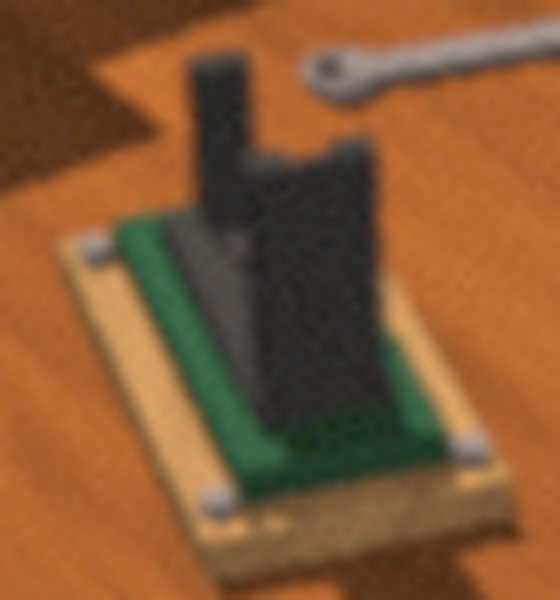

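The crops confirm it. The roller lies in the wooden stand, with its long plunger to the left (about top (226,204)), which is +y, and its short pin to the right at (264,200). On the mount the wide tall cheek is at the left (about (374,188)), and the short cheek is at the right (about (417,203)). Next I'll measure both.

```bash
cat > h.py <<'E'
import numpy as np,cv2
from bench import r,imaging
np.set_printoptions(precision=2,suppress=True)
I={n:imaging.camera_info(n) for n in("scene","top")}
def ray(n,p):
    i=I[n];K=np.array(i["camera_matrix"]);R=np.array(i["R"]);t=np.array(i["t"])
    return -R.T@t, R.T@np.linalg.solve(K,[p[0],p[1],1.])
def plane(n,p,z):
    c,d=ray(n,p); return c+d*(z-c[2])/d[2]
def proj(n,X):
    i=I[n];q=np.array(i["camera_matrix"])@(np.array(i["R"])@X+np.array(i["t"]));return q[:2]/q[2]
E
python3 - <<'E'
from h import *
t=cv2.imread("pics/top0.png")
hsv=cv2.cvtColor(t,cv2.COLOR_BGR2HSV)
# roller drum
g=t.max(2)
m=np.zeros(g.shape,np.uint8);m[190:215,225:270]=(g[190:215,225:270]<85)
n,l,st,c=cv2.connectedComponentsWithStats(m);k=1+st[1:,4].argmax();m=(l==k).astype(np.uint8)
cn=max(cv2.findContours(m,0,2)[0],key=cv2.contourArea)
b=cv2.boxPoints(cv2.minAreaRect(cn));print("drum box",b,st[k])
ys,xs=np.nonzero(m);P=np.array([plane("top",(x,y),45) for x,y in zip(xs,ys)])
Q=P[:,:2]-P[:,:2].mean(0);w,v=np.linalg.eigh(np.cov(Q.T));a=v[:,1]*np.sign(v[1,1])
print("drum",P.mean(0),np.sqrt(12*w),"axis ang of +y",np.degrees(np.arctan2(-a[0],a[1])))
W=[plane("top",p,45) for p in b];print(np.array(W))
pl=plane("top",(210+100/8,180+195/8),45);pn=plane("top",(210+455/8,180+164/8),45);print("plunger tip,pin tip",pl,pn,np.linalg.norm(pl-pn))
# foot corners z=18
o=np.array([340,160])
C=[plane("top",o+np.array(p)/8,18) for p in[(188,70),(730,240),(635,538),(98,368)]];C=np.array(C)
print("foot",C,"mean",C.mean(0),[np.linalg.norm(C[i]-C[i-1]) for i in range(4)])
d=(C[0]+C[3]-C[1]-C[2]);print("yaw",np.degrees(np.arctan2(-d[0],d[1])))
B=np.array([plane("top",o+np.array(p)/8,20) for p in[(222,105),(683,250),(603,498),(142,350)]]);print("bolts",B.mean(0));d=(B[0]+B[3]-B[1]-B[2]);print("yaw",np.degrees(np.arctan2(-d[0],d[1])))
o2=np.array([240,145])
S=np.array([plane("scene",o2+np.array(p)/8,18) for p in[(60,243),(208,548),(510,470)]]);print("scene foot",S,[np.linalg.norm(S[1]-S[0]),np.linalg.norm(S[2]-S[1])],"centre",(S[0]+S[2])/2)
E
```

```text
drum box [[229.62 198.04]
 [260.91 195.06]
 [261.89 205.34]
 [230.6  208.32]] [230 196  32  13 318]
drum [548.74 206.67  45.  ] [28.24 84.27] axis ang of +y 5.345719988484658
[[559.17 251.4   45.  ]
 [566.53 165.59  45.  ]
 [538.32 162.98  45.  ]
 [530.96 248.7   45.  ]]
plunger tip,pin tip [541.98 270.93  45.  ] [551.45 149.29  45.  ] 122.00292838754207
foot [[ 639.27 -118.35   18.  ]
 [ 577.82 -306.34   18.  ]
 [ 474.39 -271.29   18.  ]
 [ 535.2   -85.59   18.  ]] mean [ 556.67 -195.39   18.  ] [np.float64(109.10348079349396), np.float64(197.77607223850669), np.float64(109.21141216179167), np.float64(195.40237695710096)]
yaw -18.118217403264733
bolts [ 557.65 -195.05   20.  ]
yaw -18.25932784099736
scene foot [[ 580.33 -300.1    18.  ]
 [ 643.53 -109.74   18.  ]
 [ 537.86  -82.2    18.  ]] [np.float64(200.5751086212822), np.float64(109.20024133332142)] centre [ 559.09 -191.15   18.  ]
```

```bash
cat >> h.py <<'E'
from scipy.spatial.transform import Rotation as Ro
def delta(pos,yaw):
    s=r.sense();R0=Ro.from_euler('xyz',s["tcp_rot"],degrees=True)
    R1=Ro.from_euler('xyz',[180,0,yaw],degrees=True)
    d=R0.inv().apply(np.array(pos)-s["tool_pos"])/10
    print("t",s["time"],"at",s["tool_pos"],s["tcp_rot"],"F",s["ft_force"],"gap",s["finger_gap"])
    print("row",d,(R0.inv()*R1).as_rotvec(degrees=True))
E
python3 -c "
from h import *
delta([548,203.7,150],95)"
```

```text
t 0.1 at [145.81 581.5  230.36] [-179.91   -0.01  165.92] F [-0.92  0.02  0.38] gap 85.15636938287412
row [-48.2  -26.85   8.07] [-0.09  0.05 70.92]
```

```bash
python3 -m creep '-48.2 -26.85 3 -0.1 0 71 8.5;-48.2 -26.85 3 -0.1 0 71 8.5;-48.2 -26.85 3 -0.1 0 71 8.5;-48.2 -26.85 3 -0.1 0 71 8.5;-48.2 -26.85 3 -0.1 0 71 8.5;-48.2 -26.85 3 -0.1 0 71 8.5;-48.2 -26.85 3 -0.1 0 71 8.5;-48.2 -26.85 3 -0.1 0 71 8.5;-48.2 -26.85 3 -0.1 0 71 8.5;-48.2 -26.85 3 -0.1 0 71 8.5;-48.2 -26.85 8 -0.1 0 71 8.5;-48.2 -26.85 8 -0.1 0 71 8.5;-48.2 -26.85 8 -0.1 0 71 8.5;-48.2 -26.85 8 -0.1 0 71 8.5;-48.2 -26.85 8 -0.1 0 71 8.5;-48.2 -26.85 8 -0.1 0 71 8.5' 60; python3 -c "
from h import *
delta([548,203.7,45-18.7],95)"
```

```text
time: 1.7
tool_pos: [548.1, 204.9, 152.2]
tcp_rot: [179.8, 0.0, 95.0]
ft_force: [-0.4, 0.2, 0.6]
finger_gap: 84.8
t 1.7 at [548.09 204.87 152.22] [179.84   0.    95.  ] F [-0.42  0.23  0.56] gap 84.81742978865634
row [-0.12 -0.05 12.59] [0.16 0.   0.  ]
```

```bash
python3 -m creep '-0.1 0 4 0.2 0 0 8.5;-0.1 0 8 0.2 0 0 8.5;-0.1 0 11 0.2 0 0 8.5;-0.1 0 12.7 0.2 0 0 8.5;-0.1 0 12.7 0.2 0 0 8.5;-0.1 0 12.7 0.2 0 0 8.5;-0.1 0 12.7 0.2 0 0 8.5' 60; python3 - <<'E'
from h import *
im=imaging.snapshot("scene");cv2.imwrite("pics/s1.png",cv2.resize(im[200:310,310:450,::-1],None,fx=5,fy=5,interpolation=2))
delta([548,203.7,26.3],95)
E
```

```text
time: 2.4
tool_pos: [550.1, 204.7, 27.6]
tcp_rot: [179.8, -0.0, 95.0]
ft_force: [-1.0, 0.8, 0.1]
finger_gap: 84.9
t 2.45 at [550.17 204.62  27.61] [179.83  -0.04  95.02] F [-0.3  -0.03  0.66] gap 84.732308177759
row [-0.07 -0.22  0.13] [ 0.17 -0.04  0.02]
```

View pics/s1.png

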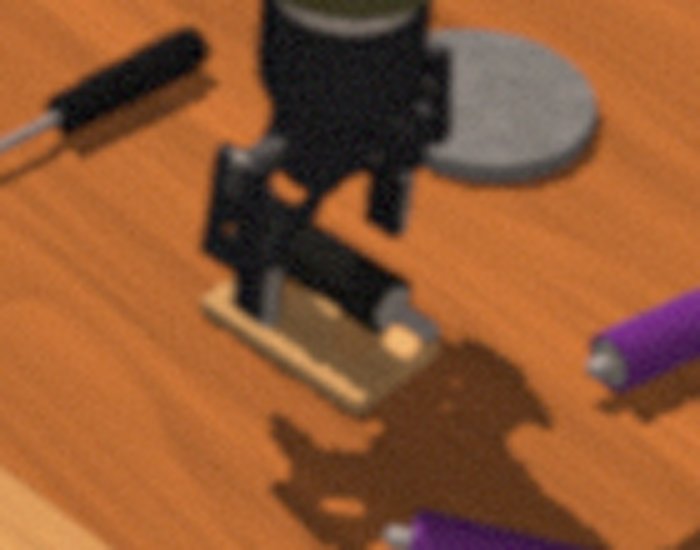

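The fingers straddle the drum around the middle of its length. I'll centre and close.

```bash
python3 -m creep '-0.1 -0.2 0.2 0.2 0 0 6;-0.1 -0.2 0.2 0.2 0 0 4.5;-0.1 -0.2 0.2 0.2 0 0 3.6;-0.1 -0.2 0.2 0.2 0 0 2.5;-0.1 -0.2 0.2 0.2 0 0 2.5;-0.1 -0.2 0.2 0.2 0 0 2.5;-0.1 -0.2 0.2 0.2 0 0 2.5;-0.1 -0.2 0.2 0.2 0 0 2.5' 60; python3 -c "
from h import *
print(r.sense())"
```

```text
time: 3.25
tool_pos: [549.0, 203.5, 26.1]
tcp_rot: [179.9, -0.0, 95.0]
ft_force: [3.5, -0.2, 2.9]
finger_gap: 28.4
{'time': 3.25, 'joint_pos': array([15.3 , 16.13, 97.91,  0.04, 65.89, 10.27]), 'qd': array([-0.03,  0.03, -0.02,  0.02, -0.  , -0.09]), 'joint_efforts': array([  0.92, -55.44, -40.  ,   0.42,   1.18,  -0.  ]), 'tool_pos': array([548.98, 203.52,  26.13]), 'tcp_rot': array([179.94,  -0.05,  95.02]), 'ft_force': array([ 3.53, -0.21,  2.94]), 'wrist_torque': array([-0.06, -0.6 , -0.01]), 'finger_gap': 28.394403803109576}
```

```bash
python3 -m creep '0 0 -1 0 0 0 2.5;0 0 -3 0 0 0 2.5;0 0 -8 0 0 0 2.5;0 0 -13 0 0 0 2.5;0 0 -16 0 0 0 2.5;0 0 -16 0 0 0 2.5;0 0 -16 0 0 0 2.5' 60; python3 - <<'E'
from h import *
im=imaging.snapshot("scene");cv2.imwrite("pics/s2.png",cv2.resize(im[130:290,300:460,::-1],None,fx=3.5,fy=3.5,interpolation=2))
# mount frame
y=np.radians(-18.2);ey=np.array([-np.sin(y),np.cos(y)]);print("ey",ey)
c=np.array([557.5,-194.5])
for s in (-23,):
    p=c+ey*s; delta([p[0],p[1],185],71.8)
# yoke shift by cheek tops in the top view
o=np.array([340,160])
for nm,p,z in[("tall top back edge mid",None,135)]:
    pass
for nm,p,z in[("tall top corner far",(282,150),135),("tall top corner near",(240,300),135),("short top r-t",(655,312),107),("short top r-b",(632,384),107),("short in t",(600,330),107)]:
    X=plane("top",o+np.array(p)/8,z)[:2]-c; ex=np.array([ey[1],-ey[0]]);print(nm,"x,y mount",X@ex,X@ey)
E
```

```text
time: 3.95
tool_pos: [548.3, 203.4, 185.9]
tcp_rot: [180.0, -0.0, 95.0]
ft_force: [-0.9, -0.9, -4.6]
finger_gap: 28.2
ey [0.31 0.95]
t 4.0 at [547.37 203.09 184.15] [-179.85   -0.01   95.03] F [-0.29 -1.01 -4.41] gap 28.015232734818206
row [-41.81  -3.38  -0.09] [-0.15  0.02 23.23]
tall top corner far x,y mount 21.853565088891404 67.73643044999254
tall top corner near x,y mount -27.45453337318661 66.1812832698048
short top r-t x,y mount 11.821744527437724 -64.85537829100494
short top r-b x,y mount -12.660004335264112 -64.63310800258012
short in t x,y mount 0.8834224004734583 -49.682567045216665
```

View pics/s2.png

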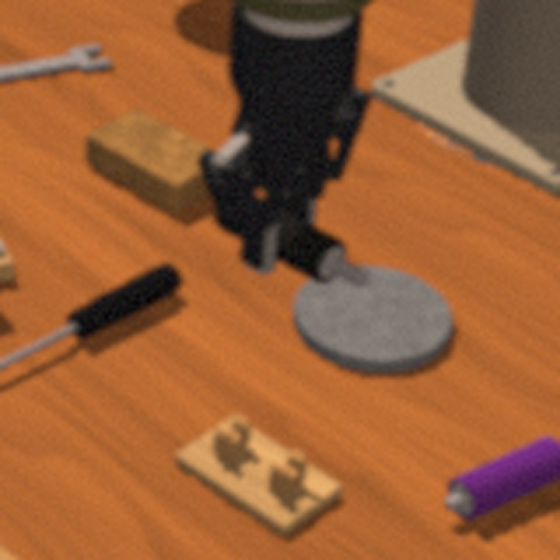

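```bash
python3 -m creep '-5 -0.4 0 0 0 3 2.5;-10 -0.8 0 0 0 6 2.5;-14 -1.1 0 0 0 8 2.5;-18 -1.45 0 0 0 10 2.5;-22 -1.8 0 0 0 12 2.5;-26 -2.1 0 0 0 15 2.5;-30 -2.4 0 0 0 18 2.5;-34 -2.8 0 0 0 20 2.5;-38 -3.1 0 0 0 22 2.5;-41.8 -3.4 0 -0.15 0 23.2 2.5;-41.8 -3.4 2 -0.15 0 23.2 2.5;-41.8 -3.4 4 -0.15 0 23.2 2.5;-41.8 -3.4 5 -0.15 0 23.2 2.5;-41.8 -3.4 5 -0.15 0 23.2 2.5;-41.8 -3.4 5 -0.15 0 23.2 2.5' 60; python3 - <<'E'
from h import *
for n in("scene","top"):
    im=imaging.snapshot(n);cv2.imwrite(f"pics/{n}3.png",im[:,:,::-1])
s=cv2.imread("pics/scene3.png");t=cv2.imread("pics/top3.png")
cv2.imwrite("pics/s3.png",cv2.resize(s[100:225,220:330],None,fx=4.7,fy=4.7,interpolation=2))
cv2.imwrite("pics/t3.png",cv2.resize(t[150:240,335:445],None,fx=6,fy=6,interpolation=2))
y=np.radians(-18.2);ey=np.array([-np.sin(y),np.cos(y)]);c=np.array([557.5,-194.5]);p=c-ey*23
delta([p[0],p[1],117-18.9],71.8)
E
```

```text
time: 5.5
tool_pos: [549.5, -215.7, 133.4]
tcp_rot: [-179.9, -0.0, 71.9]
ft_force: [0.6, 0.0, -2.7]
finger_gap: 28.1
t 5.6 at [ 550.63 -216.21  135.13] [179.92   0.03  71.86] F [-0.22 -0.23 -2.84] gap 28.238447893479997
row [-0.02 -0.03  3.7 ] [0.08 0.03 0.06]
```

View pics/s3.png

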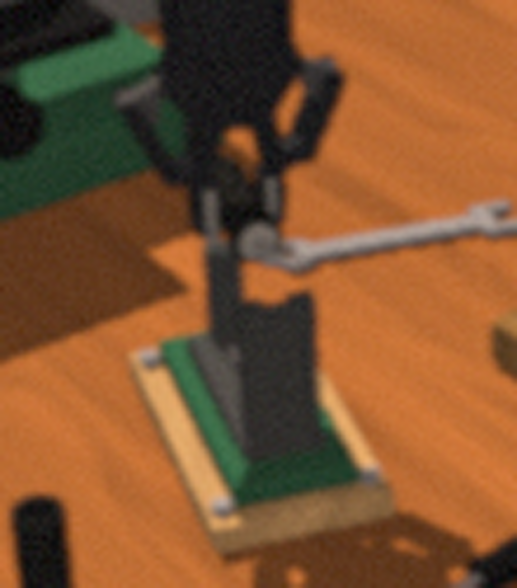

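View pics/t3.png

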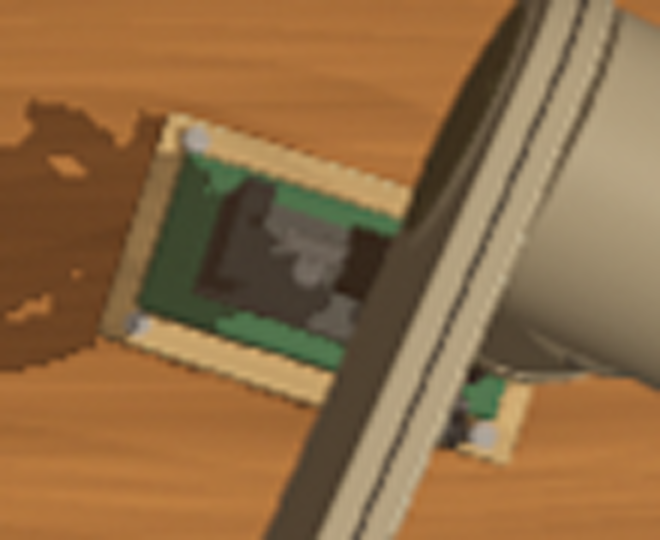

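```bash
python3 - <<'E'
from h import *
s=r.sense();p=s["tool_pos"];y=np.radians(71.9-90);ey=np.array([-np.sin(y),np.cos(y),0]);c=p+[0,0,18.9]
for nm,d in(("pin",-54),("c",0),("+end",42),("tip",68)):
    q=proj("scene",c+ey*d);print(nm,q,"crop",(q-[220,100])*4.7)
ex=np.array([ey[1],-ey[0],0])
m=np.array([557.5,-194.5,0])
for sh in(-10,-5,0):
  for x in(-22,22):
    q=proj("scene",m+ex*x+ey*(65+sh)+[0,0,135]);print("wall top",sh,x,(q-[220,100])*4.7)
t=cv2.imread("pics/scene3.png")[135:180,255:305]
cv2.imwrite("pics/s3b.png",cv2.resize(t,None,fx=12,fy=12,interpolation=2))
E
```

```text
pin [264.12 133.98] crop [207.35 159.72]
c [269.54 142.76] crop [232.84 200.96]
+end [273.98 149.94] crop [253.71 234.73]
tip [276.84 154.56] crop [267.13 256.43]
wall top -10 -22 [311.34 286.87]
wall top -10 22 [236.4  301.05]
wall top -5 -22 [314.07 291.17]
wall top -5 22 [238.94 305.43]
wall top 0 -22 [316.81 295.49]
wall top 0 22 [241.5  309.84]
```

View pics/s3b.png

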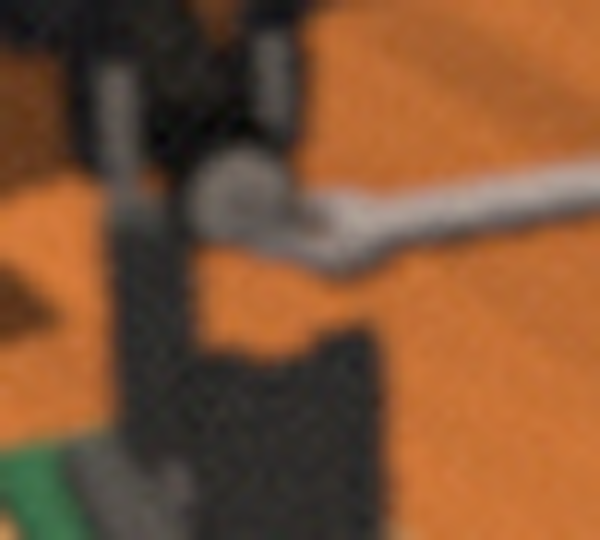

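The end face is at about scene (275,151), against a prediction of (274,150), so the hand and camera agree to about 1 px. The tall cheek's top corners are at about (272,164) and (286,162), and the yoke looks shifted roughly 5–10 mm towards -y. The drum (radius 15) has to clear the short cheek's top (z=107) until the plunger is in the channel. So I'll enter with the axis at about 126 mm, which is still below the lip tops at 135.

```bash
cat >> h.py <<'E'
YAW=-18.2;_y=np.radians(YAW);EY=np.array([-np.sin(_y),np.cos(_y),0]);EX=np.array([EY[1],-EY[0],0]);M=np.array([557.5,-194.5,0])
def mf():
    s=r.sense();d=s["tool_pos"]-M;f=s["ft_force"]
    print("t %.2f  x %.1f y %.1f axis z %.1f  Fx %.1f Fy %.1f Fz %.1f"%(s["time"],d@EX,d@EY,d[2]+18.9,f@EX,f@EY,f[2]),"tq",s["wrist_torque"],s["tcp_rot"],"gap %.1f"%s["finger_gap"])
E
python3 -c "
from h import *
mf();p=M-30*EY;delta([p[0],p[1],107],71.8)"
```

```text
t 5.60  x 0.3 y -22.8 axis z 154.0  Fx -0.1 Fy -0.3 Fz -2.8 tq [ 0.01  0.04 -0.02] [179.92   0.03  71.86] gap 28.2
t 5.6 at [ 550.63 -216.21  135.13] [179.92   0.03  71.86] F [-0.22 -0.23 -2.84] gap 28.238447893479997
row [-0.72 -0.03  2.81] [0.08 0.03 0.06]
```

```bash
python3 -m creep '-0.7 0 0.7 0 0 0 2.5;-0.7 0 1.5 0 0 0 2.5;-0.7 0 2.2 0 0 0 2.5;-0.7 0 2.8 0 0 0 2.5;-0.7 0 2.8 0 0 0 2.5;-0.7 0 2.8 0 0 0 2.5;-0.7 0 2.8 0 0 0 2.5;-0.7 0 2.8 0 0 0 2.5'; python3 - <<'E'
from h import *
mf()
im=imaging.snapshot("scene")[:,:,::-1];cv2.imwrite("pics/s4.png",cv2.resize(im[130:190,250:310],None,fx=10,fy=10,interpolation=2))
E
```

```text
time: 6.4
tool_pos: [548.8, -223.0, 107.6]
tcp_rot: [179.9, 0.0, 71.9]
ft_force: [0.8, -0.3, -2.9]
finger_gap: 28.5
t 6.40  x 0.6 y -29.8 axis z 126.5  Fx 0.9 Fy -0.1 Fz -2.9 tq [0.02 0.   0.09] [179.87   0.03  71.86] gap 28.5
```

View pics/s4.png

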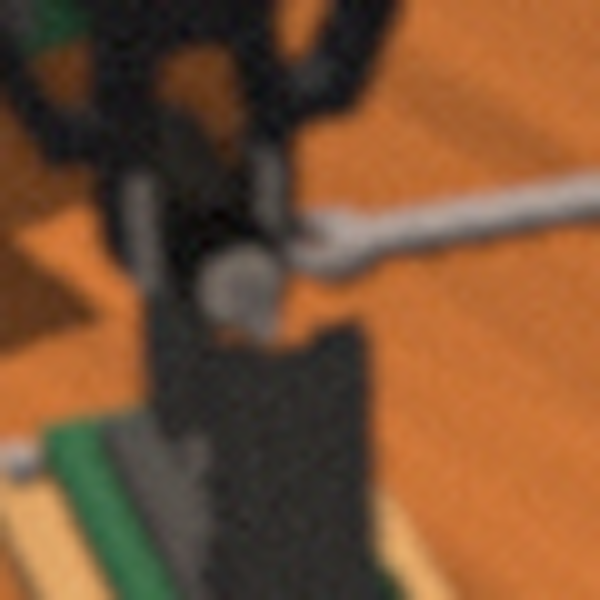

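The plunger nose at crop (262,318) is in line with the notch at the cheek top (215–315), to within about 1 mm. I'll feel forward; the spring keeps this gentle.

```bash
for i in 1; do python3 -m creep '0.3 0 0 0 0 0 2.5;0.6 0 0 0 0 0 2.5;0.9 0 0 0 0 0 2.5;1.2 0 0 0 0 0 2.5;1.2 0 0 0 0 0 2.5;1.2 0 0 0 0 0 2.5' >/dev/null; python3 -c "
from h import *
mf()"; done; python3 -m creep '0.2 0 0 0 0 0 2.5;0.4 0 0 0 0 0 2.5;0.4 0 0 0 0 0 2.5;0.4 0 0 0 0 0 2.5' >/dev/null;  python3 -c "
from h import *
mf()"
```

```text
t 7.05  x 0.6 y -17.6 axis z 126.5  Fx 0.6 Fy -0.3 Fz -3.8 tq [ 0.03  0.02 -0.05] [179.88   0.04  71.88] gap 28.5
t 7.45  x 0.6 y -13.6 axis z 126.4  Fx 1.2 Fy -0.1 Fz -3.9 tq [ 0.03 -0.03 -0.05] [179.88   0.04  71.89] gap 28.8
```

```bash
for i in 1; do python3 -m creep '0.2 0 0 0 0 0 2.5;0.3 0 0 0 0 0 2.5;0.3 0 0 0 0 0 2.5' >/dev/null; python3 -c "
from h import *
mf()"; done; python3 -m creep '0.2 0 0 0 0 0 2.5;0.3 0 0 0 0 0 2.5;0.3 0 0 0 0 0 2.5' >/dev/null;  python3 -c "
from h import *
mf()"
```

```text
t 7.75  x 0.6 y -10.4 axis z 126.4  Fx 0.4 Fy -0.2 Fz -3.8 tq [ 0.03 -0.02  0.01] [179.88   0.03  71.9 ] gap 28.3
t 8.05  x 0.6 y -7.8 axis z 126.5  Fx 0.4 Fy -3.9 Fz -3.3 tq [-0.49  0.16 -0.02] [179.88   0.08  71.89] gap 28.3
```

Contact is at y≈-9.5. If that is the wall, the yoke shift is about -6.5, which matches the picture (-6.5). If it is the lips, the shift is 0. I'll wiggle in x to confirm the nose is in the channel and to centre it.

```bash
python3 -m creep '0 0.15 0 0 0 0 2.5;0 0.3 0 0 0 0 2.5;0 0.3 0 0 0 0 2.5;0 0.3 0 0 0 0 2.5' >/dev/null; python3 -c "
from h import *
mf()";  python3 -m creep '0 -0.2 0 0 0 0 2.5;0 -0.4 0 0 0 0 2.5;0 -0.6 0 0 0 0 2.5;0 -0.6 0 0 0 0 2.5;0 -0.6 0 0 0 0 2.5' >/dev/null;  python3 -c "
from h import *
mf()"
```

```text
t 8.45  x 3.6 y -7.9 axis z 126.4  Fx -0.7 Fy -2.6 Fz -3.1 tq [-0.56  0.31 -0.  ] [179.88   0.08  71.89] gap 28.2
t 8.95  x -1.5 y -8.0 axis z 127.0  Fx 5.5 Fy -3.3 Fz -3.4 tq [-0.72 -0.5  -0.31] [179.74   0.09  71.87] gap 28.7
```

```bash
python3 -m creep '0 0.2 0 0 0 0 2.5;0 0.4 0 0 0 0 2.5;0 0.5 0 0 0 0 2.5;0 0.5 0 0 0 0 2.5;0 0.5 0 0 0 0 2.5' >/dev/null; python3 -c "
from h import *
mf()";  python3 -m creep '0 0.1 0 0 0 0 2.5;0 0.1 0 0 0 0 2.5;0 0.1 0 0 0 0 2.5' >/dev/null;  python3 -c "
from h import *
mf()"; python3 -m creep '0 0.1 0 0 0 0 2.5;0 0.1 0 0 0 0 2.5;0 0.1 0 0 0 0 2.5' >/dev/null;  python3 -c "
from h import *
mf()"
```

```text
t 9.45  x 3.5 y -7.9 axis z 127.0  Fx -0.1 Fy -3.1 Fz -3.6 tq [-0.5   0.19  0.04] [179.74   0.09  71.87] gap 28.2
t 9.75  x 4.0 y -7.9 axis z 126.7  Fx -4.6 Fy -3.8 Fz -2.8 tq [-0.3   0.71  0.23] [179.81   0.08  71.88] gap 28.1
t 10.05  x 4.1 y -7.8 axis z 126.3  Fx -5.5 Fy -4.4 Fz -1.9 tq [-0.24  0.97  0.32] [179.92   0.08  71.89] gap 28.3
```

The nose is in the channel. The sides contact at x≈-0.7 and +3.6, which is about 4.3 mm of play against the expected 4, so the centre is x≈1.4. The touch at y=-9.5 was therefore the wall, giving a yoke shift of about -6.5. I'll centre and compress about 12.5 mm.

```bash
python3 -m creep '0 -0.15 0 0 0 0 2.5;0 -0.3 0 0 0 0 2.5;0.3 -0.3 0 0 0 0 2.5;0.6 -0.3 0 0 0 0 2.5;0.6 -0.3 0 0 0 0 2.5;0.6 -0.3 0 0 0 0 2.5' 80 >/dev/null; python3 -c "
from h import *
mf()";  python3 -m creep '0.2 0 0 0 0 0 2.5;0.4 0 0 0 0 0 2.5;0.4 0 0 0 0 0 2.5;0.4 0 0 0 0 0 2.5' >/dev/null;  python3 -c "
from h import *
mf()"
```

```text
t 10.65  x 1.4 y -2.4 axis z 126.6  Fx -1.0 Fy -7.1 Fz -3.0 tq [-0.99  0.35 -0.  ] [179.88   0.15  71.89] gap 28.0
t 11.05  x 1.4 y 0.6 axis z 126.7  Fx -1.5 Fy -9.3 Fz -4.0 tq [-1.35  0.54  0.05] [179.88   0.25  71.87] gap 27.8
```

```bash
python3 -m creep '0.2 0 0 0 0 0 2.5;0.4 0 0 0 0 0 2.5;0.4 0 0 0 0 0 2.5;0.4 0 0 0 0 0 2.5' >/dev/null;  python3 - <<'E'
from h import *
mf()
im=imaging.snapshot("scene")[:,:,::-1];cv2.imwrite("pics/s5.png",cv2.resize(im[130:190,250:310],None,fx=10,fy=10,interpolation=2))
E
```

```text
t 11.45  x 1.4 y 3.2 axis z 126.8  Fx -0.8 Fy -11.0 Fz -3.5 tq [-1.56  0.68  0.06] [179.88   0.39  71.84] gap 27.9
```

View pics/s5.png

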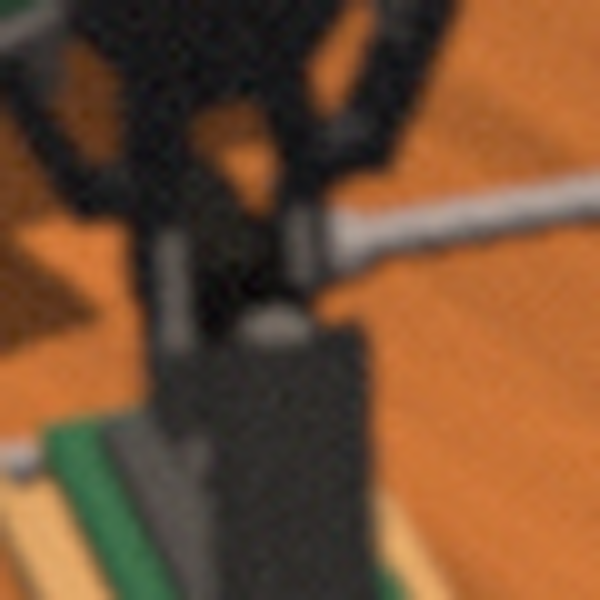

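The plunger is in the channel behind the wall and the cap is just above the cheek top at crop (275,325). Compression is about 12 mm. I'll lower in stages and watch Fy and Fz.

```bash
python3 -m creep '0.2 0 0.2 0 0 0 2.5;0.2 0 0.5 0 0 0 2.5;0.2 0 0.8 0 0 0 2.5;0.2 0 1.1 0 0 0 2.5;0.2 0 1.1 0 0 0 2.5;0.2 0 1.1 0 0 0 2.5' >/dev/null;  python3 -c "
from h import *
mf()"
```

```text
t 12.10  x 2.6 y 3.5 axis z 116.8  Fx 0.9 Fy -12.0 Fz -1.5 tq [-1.66  0.24 -0.13] [179.73   0.53  71.79] gap 27.8
```

```bash
python3 -m creep '0.1 -0.12 0.2 0 0 0 2.5;0.1 -0.12 0.4 0 0 0 2.5;0.1 -0.12 0.6 0 0 0 2.5;0.1 -0.12 0.6 0 0 0 2.5;0.1 -0.12 0.6 0 0 0 2.5' >/dev/null;  python3 -c "
from h import *
mf()"
```

```text
t 12.60  x 2.5 y 2.9 axis z 111.8  Fx 1.8 Fy -11.5 Fz -1.5 tq [-1.55  0.26 -0.12] [179.59   0.66  71.74] gap 27.7
```

```bash
python3 -c "
from h import *
mf();p=M+4.5*EY+1.4*EX;delta([p[0],p[1],105-18.9],71.8)"
```

```text
t 12.60  x 2.5 y 2.9 axis z 111.8  Fx 1.8 Fy -11.5 Fz -1.5 tq [-1.55  0.26 -0.12] [179.59   0.66  71.74] gap 27.7
t 12.6 at [ 560.75 -192.5    92.95] [179.59   0.66  71.74] F [ -1.86 -11.48  -1.48] gap 27.687034573602222
row [ 0.17 -0.11  0.68] [ 0.41  0.66 -0.06]
```

```bash
python3 -m creep '0.15 -0.12 0.1 0.4 0.6 0 2.5;0.15 -0.12 0.3 0.4 0.6 0 2.5;0.15 -0.12 0.3 0.4 0.6 0 2.5;0.15 -0.12 0.3 0.4 0.6 0 2.5' >/dev/null;  python3 -c "
from h import *
mf()"
```

```text
t 13.00  x 2.4 y 2.8 axis z 109.9  Fx 1.0 Fy -10.8 Fz -1.4 tq [-1.5   0.31 -0.09] [179.84   0.2   71.7 ] gap 27.7
```

```bash
python3 -m creep '0.2 -0.25 0.2 0.2 0.2 0.1 2.5;0.2 -0.25 0.4 0.2 0.2 0.1 2.5;0.2 -0.25 0.5 0.2 0.2 0.1 2.5;0.2 -0.25 0.5 0.2 0.2 0.1 2.5;0.2 -0.25 0.5 0.2 0.2 0.1 2.5' >/dev/null;  python3 - <<'E'
from h import *
mf()
im=imaging.snapshot("scene")[:,:,::-1];cv2.imwrite("pics/s6.png",cv2.resize(im[130:190,250:310],None,fx=10,fy=10,interpolation=2))
E
```

```text
t 13.50  x 1.1 y 3.3 axis z 106.1  Fx 1.9 Fy -10.7 Fz -0.8 tq [-1.51  0.31 -0.1 ] [179.89   0.13  71.55] gap 27.8
```

View pics/s6.png

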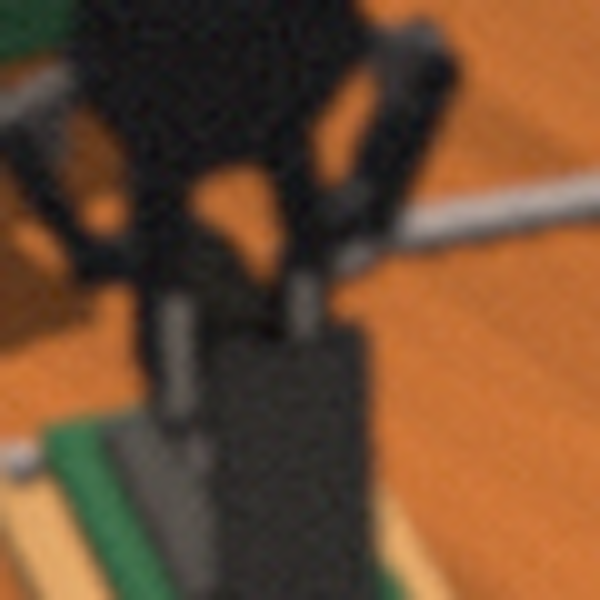

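```bash
python3 -m creep '0.15 0 0.2 0.1 0.1 0.2 2.5;0.15 0 0.4 0.1 0.1 0.2 2.5;0.15 0 0.6 0.1 0.1 0.2 2.5;0.15 0 0.6 0.1 0.1 0.2 2.5;0.15 0 0.6 0.1 0.1 0.2 2.5' >/dev/null;  python3 -c "
from h import *
mf()"
```

```text
t 14.05  x 2.2 y 3.2 axis z 101.0  Fx 1.7 Fy -12.4 Fz -1.4 tq [-1.59  0.25 -0.1 ] [179.85   0.17  71.3 ] gap 27.8
```

```bash
python3 -m creep '0.12 -0.1 0.2 0.1 0.1 -0.5 2.5;0.12 -0.1 0.4 0.1 0.1 -0.5 2.5;0.12 -0.1 0.5 0.1 0.1 -0.5 2.5;0.12 -0.1 0.5 0.1 0.1 -0.5 2.5;0.12 -0.1 0.5 0.1 0.1 -0.5 2.5' >/dev/null;  python3 -c "
from h import *
mf()"
```

```text
t 14.55  x 2.5 y 2.9 axis z 97.3  Fx 1.2 Fy -10.8 Fz -1.3 tq [-1.44  0.31 -0.06] [179.79   0.2   71.76] gap 28.0
```

```bash
python3 -m creep '0.12 -0.15 0.1 0.2 0.2 0 2.5;0.12 -0.15 0.2 0.2 0.2 0 2.5;0.12 -0.15 0.2 0.2 0.2 0 2.5;0.12 -0.15 0.2 0.2 0.2 0 2.5' >/dev/null;  python3 -c "
from h import *
mf()"
```

```text
t 14.95  x 2.3 y 2.7 axis z 96.5  Fx 0.9 Fy -10.7 Fz 0.2 tq [-1.43  0.28 -0.07] [179.83   0.12  71.72] gap 27.8
```

```bash
python3 -m creep '0.12 -0.2 0.2 0.2 0.1 0 2.5;0.12 -0.2 0.2 0.2 0.1 0 2.5;0.12 -0.2 0.2 0.2 0.1 0 2.5' >/dev/null;  python3 -c "
from h import *
mf()"
```

```text
t 15.25  x 1.6 y 2.4 axis z 95.7  Fx 2.3 Fy -11.1 Fz -1.4 tq [-1.45  0.22 -0.11] [179.85   0.15  71.67] gap 28.2
```

Axis is at about 95.7 mm. I'll back off towards the pocket in small steps, since the arm itself is stiff if the pin meets the cheek face.

```bash
python3 -m creep '-0.1 0 0 0.1 0.1 0 2.5;-0.1 0 0 0.1 0.1 0 2.5;-0.1 0 0 0.1 0.1 0 2.5' >/dev/null;  python3 -c "
from h import *
mf()"; python3 -m creep '-0.1 0 0 0.1 0.1 0 2.5;-0.1 0 0 0.1 0.1 0 2.5;-0.1 0 0 0.1 0.1 0 2.5' >/dev/null;  python3 -c "
from h import *
mf()"
```

```text
t 15.55  x 1.9 y 0.3 axis z 96.2  Fx -1.0 Fy -8.3 Fz -1.9 tq [-1.18  0.54 -0.03] [179.92   0.14  71.65] gap 27.7
t 15.85  x 1.9 y -1.4 axis z 96.3  Fx -1.1 Fy -7.4 Fz -2.0 tq [-0.98  0.52  0.09] [-179.98    0.12   71.63] gap 27.9
```

```bash
python3 -m creep '-0.1 0 0 0 0.1 -0.1 2.5;-0.1 0 0 0 0.1 -0.1 2.5;-0.1 0 0 0 0.1 -0.1 2.5' >/dev/null;  python3 -c "
from h import *
mf()"; python3 -m creep '-0.1 0 0 0 0.1 -0.1 2.5;-0.1 0 0 0 0.1 -0.1 2.5;-0.1 0 0 0 0.1 -0.1 2.5' >/dev/null;  python3 -c "
from h import *
mf()"
```

```text
t 16.15  x 1.9 y -3.0 axis z 96.4  Fx -0.4 Fy -6.9 Fz -2.9 tq [-0.97  0.41  0.09] [-179.98    0.07   71.71] gap 27.7
t 16.45  x 2.0 y -4.4 axis z 96.6  Fx -1.1 Fy -5.7 Fz -3.2 tq [-0.82  0.29 -0.01] [-180.      0.01   71.8 ] gap 28.3
```

```bash
python3 -m creep '-0.08 0 0.1 0 0 0 2.5;-0.08 0 0.1 0 0 0 2.5;-0.08 0 0.1 0 0 0 2.5' >/dev/null;  python3 -c "
from h import *
mf()"; python3 -m creep '-0.04 0 0.1 0 0 0 2.5;-0.04 0 0.1 0 0 0 2.5;-0.04 0 0.1 0 0 0 2.5' >/dev/null;  python3 -c "
from h import *
mf()"
```

```text
t 16.75  x 2.1 y -5.3 axis z 95.8  Fx -0.6 Fy -5.1 Fz -1.8 tq [-0.63  0.37 -0.  ] [179.99   0.03  71.79] gap 27.9
t 17.05  x 2.5 y -5.8 axis z 95.2  Fx 0.5 Fy -4.4 Fz -1.7 tq [-0.65  0.22 -0.03] [179.94   0.04  71.79] gap 27.7
```

```bash
python3 -m creep '0 -0.1 0.1 0 0 0 2.5;0 -0.1 0.1 0 0 0 2.5;0 -0.1 0.1 0 0 0 2.5' >/dev/null;  python3 - <<'E'
from h import *
mf()
for n in("scene","top"):
    im=imaging.snapshot(n)[:,:,::-1];a=im[130:210,240:320] if n=="scene" else im[160:235,340:440]
    cv2.imwrite(f"pics/{n}7.png",cv2.resize(a,None,fx=7.5,fy=7.5,interpolation=2))
E
```

```text
t 17.35  x 2.0 y -5.8 axis z 94.6  Fx -0.0 Fy -4.4 Fz -1.7 tq [-0.71  0.05 -0.03] [179.88   0.05  71.78] gap 28.1
```

View pics/scene7.png

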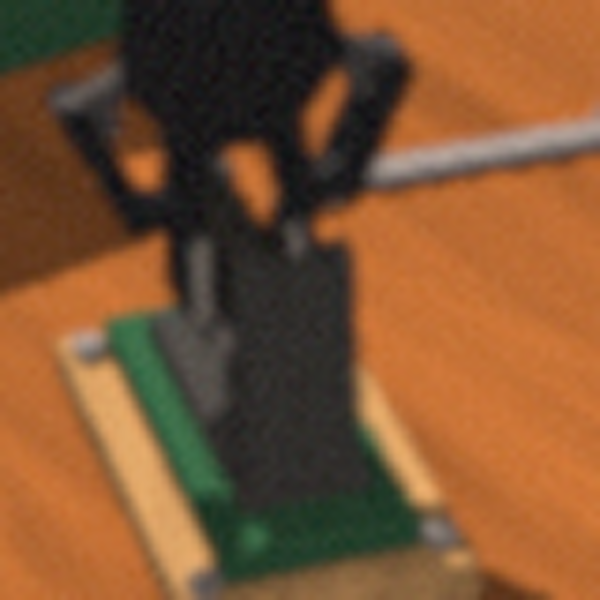

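```bash
for k in 1; do python3 -m creep '-0.05 0 0.1 0 0 0 2.5;-0.05 0 0.1 0 0 0 2.5;-0.05 0 0.1 0 0 0 2.5' >/dev/null;  python3 -c "
from h import *
mf()"; done; python3 -m creep '-0.05 0 0.1 0 0 0 2.5;-0.05 0 0.1 0 0 0 2.5;-0.05 0 0.1 0 0 0 2.5' >/dev/null;  python3 -c "
from h import *
mf()"
```

```text
t 17.75  x 2.3 y -6.3 axis z 94.2  Fx -1.8 Fy -3.9 Fz 4.2 tq [-0.36  0.53  0.12] [179.82   0.06  71.79] gap 27.9
t 18.05  x 2.6 y -6.6 axis z 94.1  Fx -5.5 Fy -3.0 Fz 7.9 tq [-0.15  0.77  0.18] [179.79   0.05  71.8 ] gap 28.3
```

The floor bears the roller (Fz rose to about +8 at axis z≈94.2). I'll ease up and off to the side, then open.

```bash
python3 -m creep '0 -0.1 -0.05 0 0 0 2.5;0 -0.1 -0.05 0 0 0 2.5;0 -0.1 -0.05 0 0 0 2.5' >/dev/null;  python3 -c "
from h import *
mf()"; python3 -m creep '0 0 0 0 0 0 3;0 0 0 0 0 0 3.3;0 0 0 0 0 0 3.8;0 0 0 0 0 0 4.5;0 0 0 0 0 0 4.5;0 0 0 0 0 0 4.5' 20 >/dev/null;  python3 - <<'E'
from h import *
mf()
for n in("scene",):
    im=imaging.snapshot(n)[:,:,::-1];a=im[130:210,240:320] if n=="scene" else im[160:235,340:440]
    cv2.imwrite(f"pics/{n}8.png",cv2.resize(a,None,fx=7.5,fy=7.5,interpolation=2))
E
```

```text
t 18.35  x 1.7 y -6.6 axis z 94.5  Fx 1.2 Fy -4.8 Fz -0.4 tq [-0.56 -0.06 -0.1 ] [179.77   0.05  71.8 ] gap 28.1
t 18.95  x 1.7 y -6.5 axis z 94.5  Fx 0.3 Fy 0.8 Fz 0.3 tq [-0.01  0.02  0.01] [179.77   0.04  71.8 ] gap 45.3
```

View pics/scene8.png

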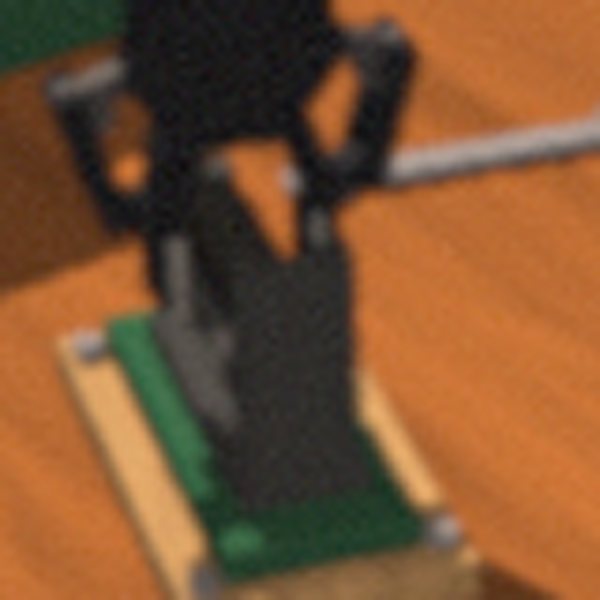

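```bash
python3 -m creep '0 0 0 0 0 0 6;0 0 -2 0 0 0 6;0 0 -4 0 0 0 6;0 0 -8 0 0 0 6;0 0 -12 0 0 0 6;0 0 -12 0 0 0 6;-4 -5 -14 0 0 0 6;-8 -10 -14 0 0 0 6;-8 -15 -14 0 0 0 6;-8 -20 -14 0 0 0 6;-8 -20 -14 0 0 0 6;-8 -20 -14 0 0 0 6;-8 -20 -14 0 0 0 6' ;  python3 - <<'E'
from h import *
for n in("scene","top"):
    im=imaging.snapshot(n)[:,:,::-1];cv2.imwrite(f"pics/{n}9f.png",im);a=im[130:210,240:320] if n=="scene" else im[160:235,340:440]
    cv2.imwrite(f"pics/{n}9.png",cv2.resize(a,None,fx=7.5,fy=7.5,interpolation=2))
E
```

```text
time: 20.3
tool_pos: [341.8, -214.8, 215.2]
tcp_rot: [179.7, 0.1, 71.8]
ft_force: [0.6, -0.2, -0.4]
finger_gap: 60.0
```

View pics/scene9.png

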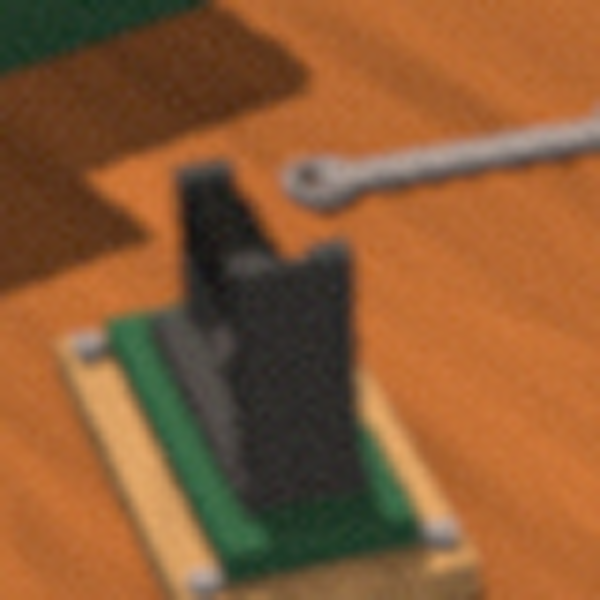

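View pics/top9.png

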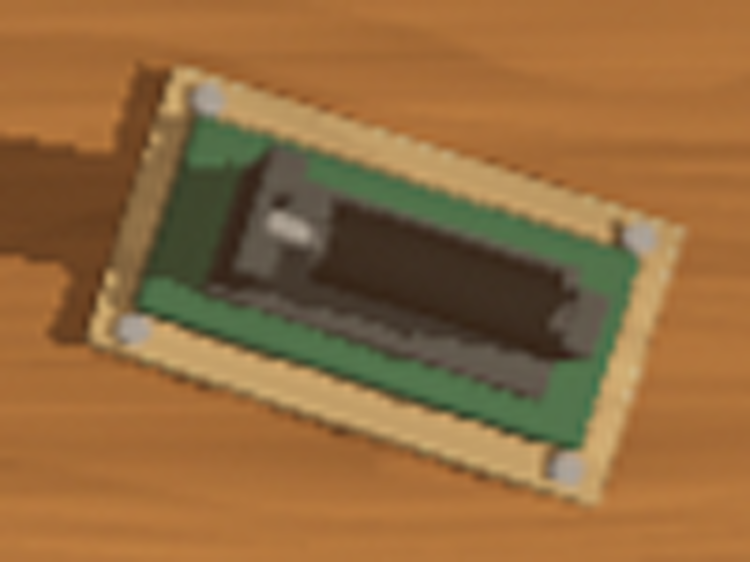

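```bash
python3 - <<'E'
from h import *
t=cv2.imread("pics/top9f.png");o=np.array([340,160])
def mfp(p,z):
    d=plane("top",p,z)-M;return np.array([d@EX,d@EY])
g=t.max(2).astype(int);sub=t[160:235,340:440].astype(int)
m=np.zeros(g.shape,np.uint8);m[160:235,340:440]=(g[160:235,340:440]<68)&(t[160:235,340:440,1].astype(int)<=t[160:235,340:440,2].astype(int))
n,l,st,c=cv2.connectedComponentsWithStats(m);k=1+st[1:,4].argmax();print(st[k],c[k])
cn=max(cv2.findContours((l==k).astype(np.uint8),0,2)[0],key=cv2.contourArea)
b=cv2.boxPoints(cv2.minAreaRect(cn));print("drum corners mount x,y at z=95",[mfp(p,95) for p in b])
print("plunger blob",[mfp(o+np.array(p)/7.5,100) for p in[(270,218),(318,242)]])
# predicted points
c0=M+EX*1.6-EY*6.3
for n,(u0,v0) in(("scene",(240,130)),("top",(340,160))):
    for nm,y,z,x in(("top +end",42,110,0),("top -end",-42,110,0),("plunger tip",65,95,0),("L+",42,95,15),("R+",42,95,-15),("L-",-42,95,15),("R-",-42,95,-15)):
        print(n,nm,(proj(n,c0+EX*x+EY*y+[0,0,z])-[u0,v0])*7.5)
E
python3 -c "
import cv2
a=cv2.imread('pics/scene9f.png')[145:185,258:293];cv2.imwrite('pics/s9z.png',cv2.resize(a,None,fx=15,fy=15,interpolation=2))
import numpy as np
b=cv2.resize(a,None,fx=15,fy=15,interpolation=2).astype(float);cv2.imwrite('pics/s9g.png',np.clip(b*2.2,0,255).astype('uint8'))"
```

```text
[381 187  36  21 389] [398.54 197.3 ]
drum corners mount x,y at z=95 [array([-16.39,  36.69]), array([14.9, 36.5]), array([ 14.56, -59.03]), array([-16.67, -58.74])]
plunger blob [array([ 1.25, 54.97]), array([-1.68, 36.62])]
scene top +end [269.89 278.32]
scene top -end [205.01 168.11]
scene plunger tip [290.44 345.84]
scene L+ [231.83 321.35]
scene R+ [311.35 305.96]
scene L- [168.8  209.57]
scene R- [245.24 195.52]
top top +end [327.28 231.78]
top top -end [561.08 305.76]
top plunger tip [258.39 214.88]
top L+ [334.24 193.94]
top R+ [308.6  275.75]
top L- [564.85 266.84]
top R- [539.41 348.87]
```

View pics/s9g.png

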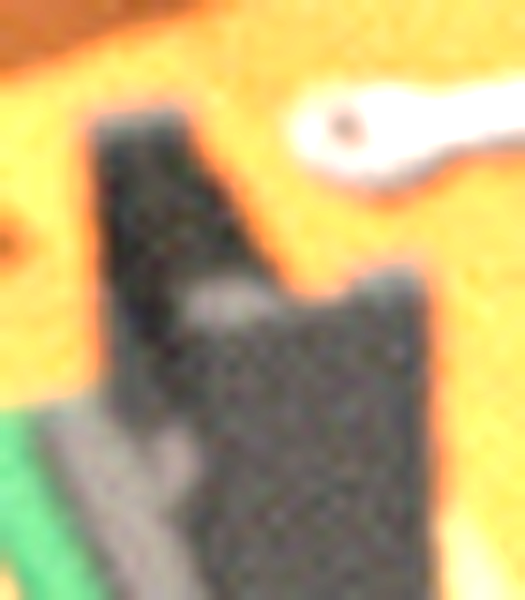

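Checks on the free roller:
- **Top view:** the drum lies between the cheeks along the mount's axis, within about 1 mm sideways. The plunger is in the channel at about (378,191).
- **Scene view:** the drum's upper edge has a slope of 0.593, against 0.589 predicted for a level axis, so it is level.
- **Hand:** it is clear of the mount and nothing else was moved.

Now I'll hand in.

```bash
python3 -c "
from h import *
print(r.sense()['time'],r.sense()['ft_force']);r.hand_in()"
```

```text
20.4 [-0.04  0.12  0.7 ]
the job is handed in; nothing more can be done
```

The roller is in the yoke by itself with the gripper clear, and I handed the job in at about 20.4 s of the 54 s allowed; no verdict was reported.

**What I did:** I took the roller from its stand and slid the plunger into the tall cheek's channel above the short cheek. Touch put the yoke about 6 mm towards -y. I centred the nose with a sideways wiggle (about 4.3 mm of play), compressed the spring about 12–13 mm, lowered the roller past the short cheek, let the pin into the pocket, and released.

**Last checks:**
- **Pin travel:** the spring force fell steadily as the pin went in, from about 11 N to 3–5 N, with no sign of the pin catching on the cheek face.
- **Seating:** the floor took the weight with the axis reading 94–94.5 mm, against 95 nominal.
- **Level and line:** the pictures show the roller level and within about 1 mm of the axis line I measured for the mount.
- **Loads:** the highest force read between moves was about 12 N, on the spring.

**What disagreed or stayed unchecked:**
- The channel centre felt by touch was about 1.4 mm off the mount's measured line, within the camera's accuracy.
- The pin in the pocket is hidden from both cameras, so that part rests on the forces and travel alone.
- I did not re-measure the other objects on the bench. The arm passed above them and I saw no contact.

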